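# Stow a shaft coupling in a touch-latch drawer

## Robot

A 7-joint arm with a two-finger parallel gripper is mounted at the origin on the work surface. World frame = base frame: x ahead of the robot, y to its left, z up, the work surface at z = 0. Lengths are in mm, angles in rad, forces in N, time in s.
With the tool pointing down it reaches from about 350 to 775 mm from the base axis. Payload 3.1 kg.
Tool frame: the origin (TCP) lies midway between the tips of the shut fingers; the grasp point (between the pads) lies 19 mm behind it (ctrl.tcp_to_grasp is the distance from the TCP to the grasp point, in mm); z points along the fingers, y is the line along which they close (so a half turn about z gives the same grasp; the last joint's range is limited). The gripper opens to 85 mm and grips with 20 to 120 N. Pads are 22 mm wide; open, the fingers measure 114 mm over their backs; the gripper's body (76 mm by 85 mm) begins 54 mm behind the grasp point. The pads swing forward as they close: fully open they stand 13 mm farther back than shut.
Start: joints at [1.206, 0.311, 0.014, 1.512, -0.004, 1.319, -0.027], TCP at [174.506, -521.599, 231.304] pointing down, gripper open.
Joint ranges: [-2.7, 2.7], [-0.3, 1.91], [-1.27, 1.3], [0.12, 2.57], [-1.44, 4.58], [0.2, 2.03], [-3.05, 3.05]. Speed limits (rad/s): [2.79, 2.79, 3.14, 3.14, 3.14, 3.14, 3.14].

## Interface

Orientations are given as [roll, pitch, yaw] about the fixed x, y, z axes, in that order (R = Rz(yaw) Ry(pitch) Rx(roll)).
In Python, from bench import ctrl, kin, camera, camera_model, ticket gives the robot as it stands. Calls block until the motion is done:
- ctrl.move_ptp(position, orientation): joint-space move of the TCP to a pose.
- ctrl.movel(position, attitude=None, vel=150): straight line of the TCP; attitude=None keeps the orientation; vel is the mean speed in mm/s.
- ctrl.goto_joints(angles): joint-space move.
- ctrl.let_go() and ctrl.gripper_close(effort=None): open the fingers fully, or close them until they stop; effort is the grip in N (None keeps the last).
- ctrl.pause(seconds).
- kin.ik(position, orientation): joint angles nearest the present ones, or None.
- ctrl.observe(): the state.
- camera(name): name is "scene" or "top" or "wrist"; returns the picture (480x640x3 uint8, red, green, blue); there is no depth.
- camera_model(name): a dict with "fovy" (degrees; the focal length in pixels is half the picture's height over the tangent of half this angle, whatever the lens; pixels are square), "cx", "cy" (the principal point, pixels), "rvec" (rotation vector, rad) and "tvec" (3), from world to camera coordinates, as OpenCV has them. Camera axes: x right, y down, z forward; pixel columns grow to the right and rows downward; lengths in mm; the calibration is good to about 2 mm. A picture is of the moment at which its call begins: read the wrist's pose just before it. camera_model takes no time and is no camera call; for the wrist camera it gives the pose at the moment of the call.
A pose or a line that the arm cannot do raises ctrl.Unreachable and nothing moves.
- ticket.finish_job(): hands the job in; it is judged then, once.
The state is a dict: "clock": time; "joints": joint angles; "qd": joint speeds; "effort": joint torques, N m; "position": TCP position; "tcp_rot": TCP orientation; "ft_force": force on the tool from outside, world axes, zero at the start; "moment": the same for the moment, N m; "opening": finger opening in mm; "gripper_force": force on a finger pad.
Only numpy, scipy, OpenCV 4.12 (cv2) and the standard library are available. Lean on these libraries where they do the work, as an engineer would, in place of code of your own. Each camera call takes 0.05 s, during which the arm holds its last target. There are 200 camera calls.

## Task

Put the shaft coupling away in the blue parts cabinet: press its grey drawer front in so that the touch latch lets go and the drawer springs open, stand the coupling upright on the drawer's floor, then push the drawer in again until it latches and stays shut by itself. Press lightly, because the latch is delicate (never more than 14 N on the cabinet or drawer), and leave everything else on the bench where it is.

Things in the scene. Friction and masses are not known exactly. Their poses are not given: they have to be found in the camera images.
- cabinet: low blue steel parts cabinet, 240 deep (x) x 232 wide (y) x 118 high, fixed to the bench; one drawer, no handle. Origin: centre of its underside. x points from the front to the back (the way the drawer is pushed in), z up. Its latch breaks above 14 N (knocks count: meet the drawer slowly). The stop is stiff rubber, 13 N per mm: feel for the rise and let go at 8 to 11 N.
- drawer (a joint): how far (m) the drawer stands out: 0 latched shut, 0.085 sprung out. Shut: push it in against the stop, an unknown 4 to 14 mm in (differs each time), let go: it springs out by itself to 0.085 and waits. To shut: push it all the way back to that same stop, let go: it settles at 0, latched; turned back short of the stop, it springs out again. Its spring resists with 2 N (out) to 5 N (shut).
- drawer_front (a point): point on the outer face of the drawer's front panel, on its middle line, 24 mm below its top edge; moves with the drawer. The panel is grey plastic, 232 wide (y), 10 thick, 32 to 112 mm above the bench, overhanging the case: shut, its outer face is 28 mm in front of the blue case. Axes as the cabinet's: the way in is +x.
- drawer_spot (a point): point on the drawer's floor, 36 mm above the bench, 66 mm behind the panel's outer face, on the middle line; moves with the drawer. Sprung out, it is in the middle of the uncovered part, 103 mm long from panel to case. The white tray is 202 wide inside (y), walls 42 high, with 78 mm of height under the case top. Axes as the cabinet's.
- coupling: shaft coupling: upright cylinder of 34 mm diameter, 50 high, about 0.12 kg: two bright aluminium hubs with a red band in the middle of its height and a black bore on top. Stands on the bench to the robot's left of the cabinet. Origin: centre of its underside, z up its axis.
- bearing: ball bearing, steel ring of 52 mm outer diameter, 18 high, near the coupling; not to be disturbed. Origin: centre of its underside.
- pinion: brass gear with hub, 46 mm diameter, 28 high, near the coupling; not to be disturbed. Origin: centre of its underside.
- red_spool: standing spool, red with white flanges, 100 diameter, 90 high, at the right side; not to be disturbed. Origin: centre of its underside.
- green_spool: standing spool, green with black flanges, 110 diameter, 80 high, at the right side; not to be disturbed. Origin: centre of its underside.
- tester: blue hand-held tester with keys, lying, 140 x 75 x 35 high, at the robot's left; not to be disturbed. Origin: centre of its underside.
- driver: screwdriver lying at the far left; not to be disturbed. Origin: its underside, x along the shaft.

How it is judged:
By the outcome, as a careful person would: the job done as asked, in the order asked, and still so for the second after the job is handed in, with the robot touching nothing.
It also fails if it takes over 72 s, if anything falls off the work surface, if the arm or the gripper's body presses on something with over 40 N, if the wrist force passes 120 N, or if a joint passes its speed limit or range.

## Working session

There is one attempt and no reset: what is moved stays moved. The work goes in short steps, each a Python script; the robot and the scene stay as the last script left them, time stands still between calls to the robot, and variables do not carry over. Pictures are saved under pics/ and viewed, at most 10 in all, crops included, and the job is handed in when it is done.

```bash
ls; mkdir -p pics
python3 - <<'E'
from bench import ctrl,kin,camera,camera_model
import cv2
for n in("scene","top"):
    cv2.imwrite(f"pics/{n}0.png",camera(n)[:,:,::-1]); print(n,camera_model(n))
s=ctrl.observe(); print(s)
E
```

```text
pics
scene {'fovy': 56.911594928767194, 'cx': 326.11530787429206, 'cy': 241.2123976415383, 'rvec': array([ 0.72463426,  2.7117294 , -0.93907474]), 'tvec': array([ 460.5365062 , -144.83487479, 1271.97963962])}
top {'fovy': 47.07532903515271, 'cx': 314.8556376067284, 'cy': 246.13895377187012, 'rvec': array([ 2.15579645, -2.16195261,  0.13467448]), 'tvec': array([ -36.46502322,  542.5788258 , 1366.38840914])}
{'clock': 0.1, 'joints': array([ 1.20626846,  0.31168088,  0.0140147 ,  1.51290933, -0.00443432,
        1.31920427, -0.02719237]), 'qd': array([-0.00331998, -0.00075543,  0.00058438, -0.00189743,  0.00076758,
       -0.0003212 , -0.0006941 ]), 'effort': array([ 6.40242615e-04, -3.80855656e+01,  1.46555356e-01, -2.31240785e+01,
        1.24057799e-02,  8.10559024e-03, -2.06156517e-05]), 'position': array([ 174.29081587, -520.95637886,  230.3053355 ]), 'tcp_rot': array([-3.13942283e+00,  6.43203799e-05,  3.22882785e-01]), 'ft_force': array([ 0.1533221 ,  0.7281724 , -0.26837094]), 'moment': array([0.00184831, 0.01996122, 0.03761972]), 'gripper_force': 0.0, 'opening': 85.21387458153853}
```

View pics/scene0.png

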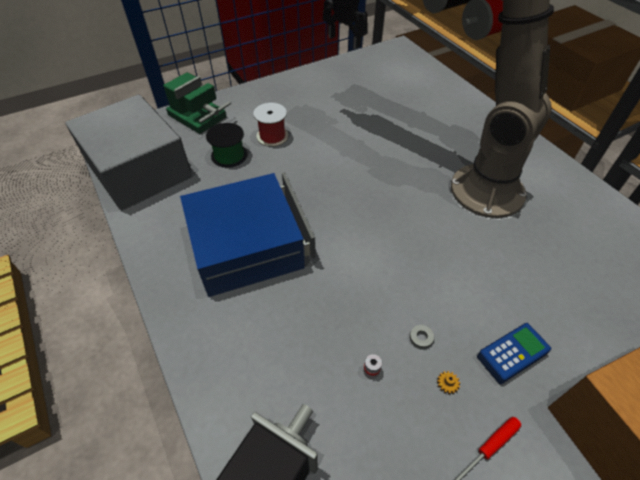

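View pics/top0.png

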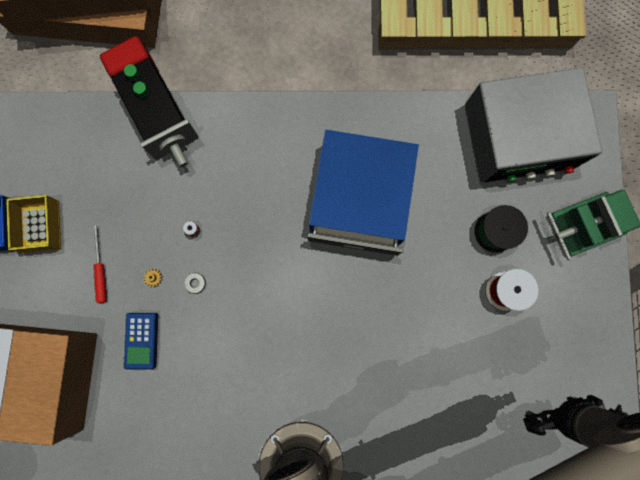

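The scene view shows the cabinet (~245,230) with its drawer shut, coupling (373,366), bearing (422,336) and pinion (448,382). In the top view, the cabinet's top corners are about (325,131), (418,144), the panel is at (308,238)-(402,252), and the coupling at (191,229). I'll zoom in to refine these.

```bash
cat > h.py <<'E'
import numpy as np,cv2
from bench import ctrl,kin,camera,camera_model
def cam(m):
    f=240/np.tan(np.radians(m["fovy"])/2)
    return np.array([[f,0,m["cx"]],[0,f,m["cy"]],[0,0,1]]),cv2.Rodrigues(np.array(m["rvec"],float))[0],np.array(m["tvec"],float)
def ray(m,p):
    K,R,t=cam(m); return -R.T@t, R.T@np.linalg.inv(K)@[p[0],p[1],1]
def at_z(m,p,z):
    c,d=ray(m,p); return c+d*(z-c[2])/d[2]
def tri(views):
    P=[(lambda K,R,t:K@np.c_[R,t])(*cam(m)) for m,_ in views]
    A=np.vstack([[p[0]*Q[2]-Q[0],p[1]*Q[2]-Q[1]] for Q,(_,p) in zip(P,views)])
    v=np.linalg.svd(A/np.linalg.norm(A,axis=1)[:,None])[2][-1]; return v[:3]/v[3]
def proj(m,X):
    K,R,t=cam(m); q=K@(R@np.array(X,float)+t); return q[:2]/q[2]
E
python3 - <<'E'
from h import *
T=cv2.imread("pics/top0.png");S=cv2.imread("pics/scene0.png")
def crop(I,x,y,w,h,k): return cv2.resize(I[y:y+h,x:x+w],None,fx=k,fy=k,interpolation=cv2.INTER_CUBIC)
a=crop(T,295,120,133,100+40,3); a=a[:420,:399]
b=crop(S,175,165,150,135,8/3)[:360,:400]
c=crop(T,170,205,50,30*50//30,6)[:240,:240] 
d=crop(S,350,340,60,40,6)[:240,:360]
o=np.zeros((600,800,3),np.uint8)
o[:360,:400]=b; o[:420,400:799]=a; o[360:600,:240]=crop(T,170,210,40,40,6); o[360:600,240:400]=crop(S,360,345,27,40,6)[:240,:160]
cv2.imwrite("pics/z1.png",o)
mt,ms=camera_model("top"),camera_model("scene")
for n,a,b in (("coup top",(191,227.5),(373,359.5)),("corner BL",(325,131),(210,291-20)),): print(n,tri([(mt,a),(ms,b)]))
E
```

```text
coup top [584.82187872 275.3467308   47.01201912]
corner BL [808.77515913 -63.86945135  96.58054817]
```

View pics/z1.png

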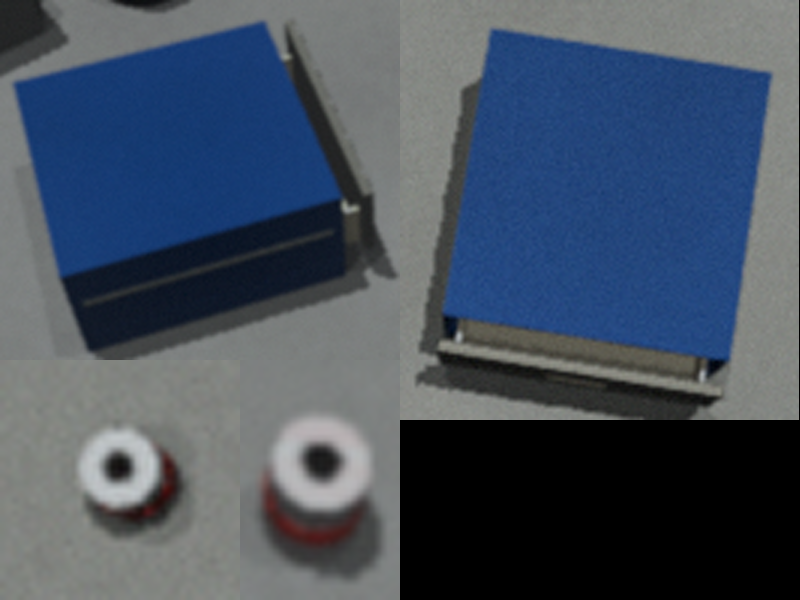

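Run:
```python
from h import *
from scipy.optimize import least_squares
mt,ms=camera_model("top"),camera_model("scene")
cor=dict(bl=(120,116,118),br=(120,-116,118),fr=(-120,-116,118),fl=(-120,116,118))
o=np.array([-.33,-.33])
T=dict(bl=(325.3,130),br=(418.3,144.3),fr=(404.3,240),fl=(309.7,225.3))
S=dict(br=(181,196.5),fr=(274.4,173.25),fl=(303.25,239.6),bl=(198.6,268.1))
for k in cor: print(k,tri([(mt,T[k]+o),(ms,S[k]+o)]).round(1))
def W(p,c): a=p[3]; return np.array([p[0]+np.cos(a)*c[0]-np.sin(a)*c[1],p[1]+np.sin(a)*c[0]+np.cos(a)*c[1],p[2]+c[2]])
f=lambda p:np.concatenate([np.r_[proj(mt,W(p,cor[k]))-T[k]-o,proj(ms,W(p,cor[k]))-S[k]-o] for k in cor])
r=least_squares(f,[700,-80,0,-.1]); p=r.x; print("cab",p,"res",np.abs(r.fun).max())
for n,c in dict(front=(-148,0,88),spotopen=(-148+66-85,0,36),panelL=(-148,116,112),panelR=(-148,-116,112)).items():
    print(n,W(p,c).round(1),proj(mt,W(p,c)).round(1))
C=tri([(mt,(189.25,227.3)),(ms,(373.1,361.8))]); print("coup",C, at_z(mt,(189.25,227.3),50),at_z(ms,(373.1,361.8),50))
print("bearing",at_z(mt,(194.5,283),18),"pinion",at_z(mt,(152,277),28))
a=p[3]
for X in ([C[0],C[1],17],[C[0],C[1],150],W(p,(-260,0,75)),W(p,(-150,0,75)),W(p,(-167,0,53)),W(p,(-167,0,180))):
    for y in (a,a+np.pi,a-np.pi,0): 
        q=kin.ik(X,[np.pi,0,y]); print(np.round(X),round(y,2),None if q is None else np.round(q,2))
```

```text
bl [818.2 -63.5 115.7]
br [ 781.8 -291.1  113.5]
fr [ 545.8 -251.1  115.2]
fl [582.8 -24.8 110.5]
cab [ 6.81998032e+02 -1.57056036e+02 -3.60230264e+00 -1.64007402e-01] res 1.1788123409050808
front [ 536.  -132.9   84.4] [353.7 246.1]
spotopen [ 517.2 -129.8   32.4] [351.1 256. ]
panelL [554.9 -18.4 108.4] [306.8 237.2]
panelR [ 517.  -247.3  108.4] [402.1 252.6]
coup [586.78659573 279.73419545  46.28821114] [589.12376966 278.3866676   50.        ] [587.18464556 281.81038004  50.        ]
bearing [450.62674618 268.75015651  18.        ] pinion [465.54872032 374.50406824  28.        ]
[587. 280.  17.] -0.16 [-0.09  0.78 -0.62  1.45  0.49  1.07 -2.55]
[587. 280.  17.] 2.98 [ 0.13  0.98 -1.09  1.44  0.89  1.26  0.35]
[587. 280.  17.] -3.31 [ 0.13  0.98 -1.09  1.44  0.89  1.26  0.35]
[587. 280.  17.] 0 [-0.09  0.78 -0.62  1.45  0.49  1.07 -2.38]
[587. 280. 150.] -0.16 [-0.02  0.69 -0.78  1.31  0.48  1.33 -2.53]
[587. 280. 150.] 2.98 [ 0.08  0.78 -1.02  1.3   0.65  1.4   0.5 ]
[587. 280. 150.] -3.31 [ 0.08  0.78 -1.02  1.3   0.65  1.4   0.5 ]
[587. 280. 150.] 0 [-0.02  0.69 -0.78  1.31  0.
[... 415 characters left out ...]
4  1.01  1.33]
[ 534. -133.   71.] -3.31 [ 0.65  0.53 -0.6   1.71  0.34  1.01  1.33]
[ 534. -133.   71.] 0 [ 0.46  0.48 -0.34  1.72  0.19  0.98 -1.51]
[ 517. -130.   49.] -0.16 [ 0.43  0.47 -0.29  1.79  0.16  0.91 -1.66]
[ 517. -130.   49.] 2.98 [ 0.65  0.53 -0.59  1.78  0.35  0.95  1.32]
[ 517. -130.   49.] -3.31 [ 0.65  0.53 -0.59  1.78  0.35  0.95  1.32]
[ 517. -130.   49.] 0 [ 0.47  0.48 -0.34  1.78  0.19  0.91 -1.52]
[ 517. -130.  176.] -0.16 [ 0.48  0.34 -0.34  1.64  0.12  1.19 -1.62]
[ 517. -130.  176.] 2.98 [ 0.69  0.38 -0.63  1.63  0.24  1.21  1.42]
[ 517. -130.  176.] -3.31 [ 0.69  0.38 -0.63  1.63  0.24  1.21  1.42]
[ 517. -130.  176.] 0 [ 0.5   0.34 -0.37  1.63  0.13  1.19 -1.47]
```

```bash
cat >> h.py <<'E'
A=-0.164; CAB=np.array([682.,-157.,0.]); O=[np.pi,0,A]
U=np.array([np.cos(A),np.sin(A),0])
def W(c,cab=CAB): return cab+[np.cos(A)*c[0]-np.sin(A)*c[1],np.sin(A)*c[0]+np.cos(A)*c[1],c[2]]
def F(n=3):
    return np.mean([(ctrl.pause(.004),ctrl.observe()["ft_force"])[1] for _ in range(n)],0)
def clk(): return round(ctrl.observe()["clock"],2)
E
python3 - <<'E'
from h import *
ctrl.move_ptp(W((-260,0,200)),O); print(clk())
ctrl.gripper_close(20); print(clk())
ctrl.move_ptp(W((-190,0,76)),O); print(clk())
f0=F(10); print(f0,clk())
x=-190
while x<-150:
    x+=2; ctrl.movel(W((x,0,76)),vel=20); f=-(F()-f0)@U
    if f>1.2: break
s=ctrl.observe();print(x,f,clk(),s["position"],s["opening"])
E
```

```text
1.85
2.62
3.24
[-0.27411443 -0.19894502  0.33985896] 3.24
-158 2.9869972261151863 7.24 [ 525.26592413 -131.06661424   75.83690654] 0.34052732924858325
```

Run:
```python
from h import *
f0=np.array([-.274,-.199,.34]); x=-158; L=[]
for i in range(70):
    f=-(F()-f0)@U; L.append((round(x,1),round(f,1)))
    if f>7.8: break
    x+=.3 if f>2 else .5; ctrl.movel(W((x,0,76)),vel=6)
p=ctrl.observe()["position"]; print(L,clk(),(p-CAB)@U)
if f>7.8:
    ctrl.movel(W((-275,0,76)),vel=100); ctrl.pause(.3)
    print(clk(),F()-f0)
cv2.imwrite("pics/top1.png",camera("top")[120:320,230:490,::-1].repeat(2,0).repeat(2,1))
```

```text
[(-158, np.float64(3.0)), (-157.7, np.float64(4.3)), (-157.4, np.float64(4.1)), (-157.1, np.float64(4.6)), (-156.8, np.float64(4.3)), (-156.5, np.float64(4.0)), (-156.2, np.float64(4.2)), (-155.9, np.float64(4.5)), (-155.6, np.float64(5.0)), (-155.3, np.float64(4.7)), (-155.0, np.float64(3.5)), (-154.7, np.float64(4.7)), (-154.4, np.float64(4.1)), (-154.1, np.float64(4.2)), (-153.8, np.float64(4.1)), (-153.5, np.float64(4.3)), (-153.2, np.float64(4.7)), (-152.9, np.float64(4.4)), (-152.6, np.float64(4.0)), (-152.3, np.float64(4.5)), (-152.0, np.float64(4.7)), (-151.7, np.float64(3.6)), (-151.4, np.float64(4.3)), (-151.1, np.float64(5.3)), (-150.8, np.float64(4.1)), (-150.5, np.float64(4.8)), (-150.2, np.float64(5.9)), (-149.9, np.float64(5.9)), (-149.6, np.float64(6.8)), (-149.3, np.float64(7.3)), (-149.0, np.float64(7.8)), (-148.7, np.float64(8.2))] 14.99 -150.3209874202066
16.71 [-0.3925295   0.73908519 -0.20587611]
```

View pics/top1.png

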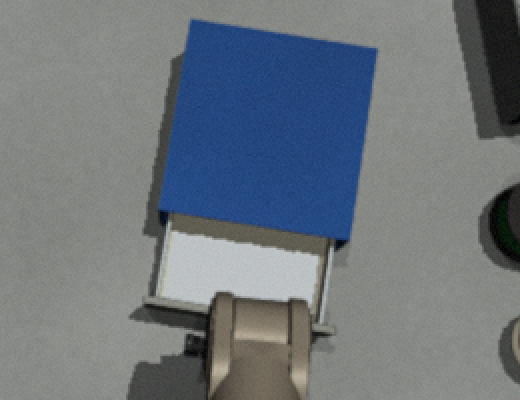

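The drawer is sprung open: the panel is at (145,300)-(335,330) of the crop, and the white floor is exposed. Next I'll go over the coupling and check it with the wrist camera.

Run:
```python
from h import *
ctrl.movel(W((-275,0,190)),vel=200); ctrl.let_go()
ctrl.move_ptp([588,280,150],[np.pi,0,A]); print(clk())
m=camera_model("wrist"); a=camera("wrist")
np.save("w1.npy",np.r_[m["fovy"],m["cx"],m["cy"],m["rvec"],m["tvec"]])
cv2.imwrite("pics/w1.png",a[:,:,::-1]); print(clk(),proj(m,[588,280,50]),proj(m,[588,280,0]),ctrl.observe()["position"])
```

```text
19.85
19.9 [317.26277547 238.68029852] [317.14587993 220.8329075 ] [589.02797448 277.7048763  150.29655974]
```

View pics/w1.png

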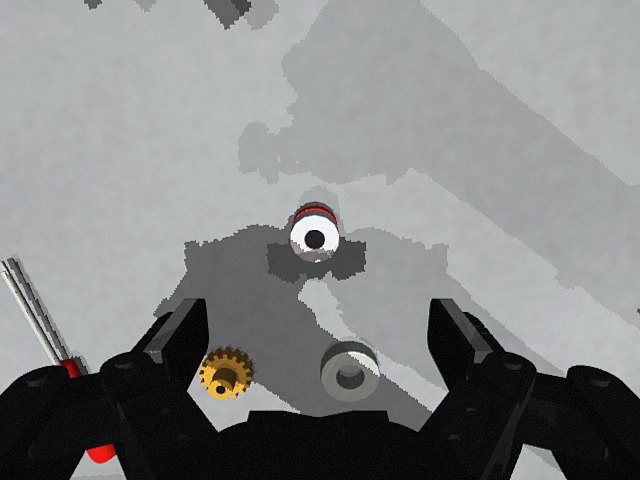

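The wrist view shows the bore at (314.5,239.5), 3 px from the prediction of (317.3,238.7), and the fingers are clear of the bearing (350,370) and pinion (225,375). I'll grasp now.

Run:
```python
from h import *
v=np.load("w1.npy"); m=dict(fovy=v[0],cx=v[1],cy=v[2],rvec=v[3:6],tvec=v[6:])
w=at_z(m,(314.5,239.5),50); c=ray(m,(320,240))[0]
t=tri([(m,(314.5,239.5)),(camera_model("top"),(189.25,227.3)),(camera_model("scene"),(373.1,361.8))])
print("wrist",w,"3-view",t,"cam",c, ctrl.observe()["position"])
C=w[:2] if np.hypot(*(w[:2]-[587.5,279.7]))<6 else None
ctrl.movel([*C,70],vel=150); ctrl.movel([*C,17],vel=80)
p=ctrl.observe()["position"]; ctrl.gripper_close(30); s=ctrl.observe(); print(p,s["position"],s["opening"],s["gripper_force"],clk())
if 28<s["opening"]<40:
    ctrl.movel([*C,130],vel=150); s=ctrl.observe(); print(s["opening"],s["gripper_force"],clk(),F(),s["position"])
```

```text
wrist [587.74136545 281.94104356  50.        ] 3-view [586.91770196 280.41658413  45.98708869] cam [659.68891799 268.34812084 292.02494716] [589.02797448 277.7048763  150.29655974]
[587.96292355 282.26543936  17.22538742] [588.07630652 281.96601168  17.52063407] 33.254299134230905 30.017934143543243 21.92
33.398668835933634 29.93840754032135 22.82 [-0.27938487 -0.34638908 -1.93802835] [586.98919838 281.27720607 128.6230449 ]
```

Run:
```python
from h import *
C=ctrl.observe()["position"]
ctrl.movel([C[0],C[1],190],vel=200)
ctrl.move_ptp(W((-215,0,200)),O); ctrl.pause(.15)
out=[]
for i,x in enumerate((-215,-167)):
    if i: ctrl.movel(W((x,0,200)),vel=120); ctrl.pause(.15)
    m=camera_model("wrist"); a=camera("wrist"); np.save(f"d{i}.npy",np.r_[m["fovy"],m["cx"],m["cy"],m["rvec"],m["tvec"]])
    out.append(cv2.resize(a[:,:,::-1],None,fx=.9,fy=.9)[:300])
    for n,c in dict(spot=(-167,0,36),pl=(-233,116,112),pr=(-233,-116,112),fl=(-120,116,118),fr=(-120,-116,118),tfl=(-223,101,36),tfr=(-223,-101,36)).items(): print(i,n,(proj(m,W(c))*.9+[0,300*i]).round())
cv2.imwrite("pics/d.png",np.vstack(out)); s=ctrl.observe(); print(clk(),s["opening"],s["position"])
```

```text
0 spot [290. 142.]
0 pl [132. 242.]
0 pr [449. 242.]
0 fl [104.  75.]
0 fr [479.  76.]
0 tfl [182. 202.]
0 tfr [397. 203.]
1 spot [288. 493.]
1 pl [138. 599.]
1 pr [439. 598.]
1 fl [112. 451.]
1 fr [465. 451.]
1 tfl [184. 549.]
1 tfr [391. 548.]
25.77 33.20824109568833 [ 516.55091882 -129.68234894  200.08419235]
```

View pics/d.png

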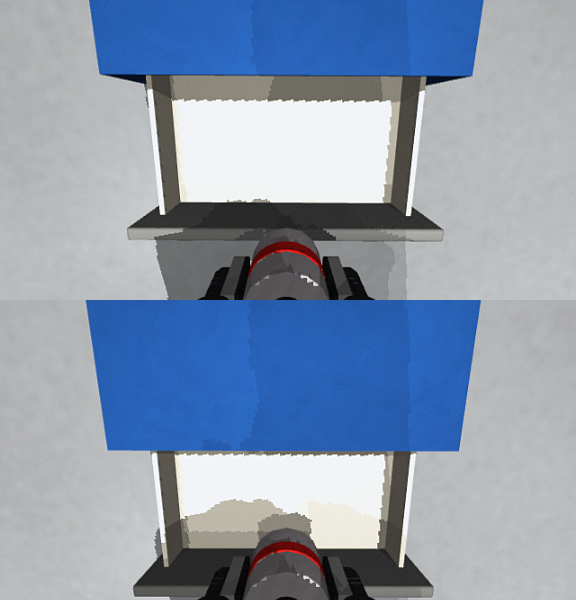

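The two wrist views match the model's rows: panel outer edge at row 240 (predicted 242), floor corners at rows 203 and 549 (predicted 202 and 549), so the floor at 36 mm is confirmed. Everything sits about 5 px to the left, meaning the cabinet is about 4 mm further along +y. I'll correct for that and place the coupling.

Run:
```python
from h import *
L=[]
for i in (0,1):
    v=np.load(f"d{i}.npy"); L.append(dict(fovy=v[0],cx=v[1],cy=v[2],rvec=v[3:6],tvec=v[6:]))
k=lambda x,y,i:(np.array([x,y-300*i])/.9)
for n,a,b in (("floorL",(180,203),(184,549)),("floorR",(393,203),(387,549)),("panL",(127,240),(133,597)),("panR",(443,240),(434,597))):
    X=tri([(L[0],k(*a,0)),(L[1],k(*b,1))]); d=X-CAB; print(n,(d@U).round(1),(d@[-U[1],U[0],0]).round(1),X[2].round(1))
Y=3.8
ctrl.movel(W((-167,Y,90)),vel=120); ctrl.movel(W((-167,Y,57.5)),vel=40)
f0=F(8); z=57.5; print(f0,clk())
while z>50.5:
    z-=.5; ctrl.movel(W((-167,Y,z)),vel=15); f=F()-f0
    if f[2]>1.3: break
s=ctrl.observe(); print(z,f,s["position"],clk())
```

```text
floorL -219.7 98.5 47.4
floorR -222.6 -96.6 38.5
panL -232.1 119.9 111.0
panR -230.8 -111.1 113.6
[ 0.19334631  1.17259847 -0.59791577] 27.8
53.0 [-0.77477036 -1.00417609  3.80887348] [ 517.88946138 -125.99597737   53.40279891] 30.05
```

Run:
```python
from h import *
ctrl.let_go(); Y=3.8; ctrl.movel(W((-167,Y,125)),vel=100)
ctrl.movel(W((-205,Y,215)),vel=200); 
cv2.imwrite("pics/p.png",camera("wrist")[:,:,::-1]); m=camera_model("wrist"); print(proj(m,W((-167,Y,86))),proj(m,W((-167,Y,36))),clk())
```

```text
[319.7729114  173.63777496] [319.39247773 166.29317967] 32.17
```

View pics/p.png

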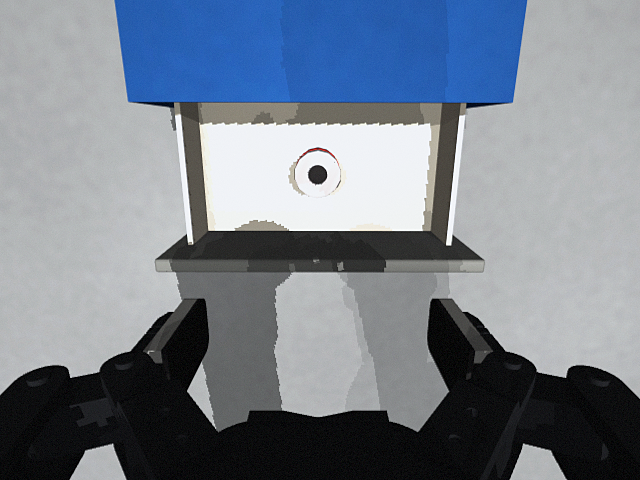

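The coupling stands upright on the drawer floor at (318,175), where predicted. Now I'll push the drawer shut.

Run:
```python
from h import *
Y=3.8; P=lambda x,z=76:W((x,Y,z))
ctrl.movel(P(-285,190),vel=200); ctrl.gripper_close(20)
ctrl.movel(P(-285),vel=150); ctrl.movel(P(-252),vel=60); f0=F(10); x=-252; fr=lambda n=3:-(F(n)-f0)@U
while x<-236:
    x+=1.5; ctrl.movel(P(x),vel=15); f=fr(4)
    if f>1.3: break
print("contact",x,f,clk())
ctrl.movel(P(-200),vel=20); print(fr(),clk())
ctrl.movel(P(-170),vel=20); print(fr(),clk())
ctrl.movel(P(-154),vel=12); print(fr(),clk())
x=-154; L=[]
for i in range(40):
    f=fr(); L.append((round(x,1),round(float(f),1)))
    if f>8: break
    x+=.3; ctrl.movel(P(x),vel=6)
print(L,clk())
if f>8:
    ctrl.movel(P(-175),vel=25); print(fr()); ctrl.movel(P(-260),vel=120); ctrl.movel(P(-290,220),vel=200)
    ctrl.pause(.2); print(fr(),clk())
o=np.hstack([cv2.resize(camera("top")[120:270,280:440,::-1],None,fx=2.4,fy=2.4),cv2.resize(camera("scene")[150:300,170:330,::-1],None,fx=2.4,fy=2.4)])
cv2.imwrite("pics/end.png",o)
```

```text
contact -243.0 1.9829336864350784 36.61
3.62603694330799 38.91
3.562801273825171 40.56
4.6865216472754 42.04
[(-154, 4.7), (-153.7, 4.5), (-153.4, 3.8), (-153.1, 4.9), (-152.8, 4.7), (-152.5, 4.6), (-152.2, 4.1), (-151.9, 3.6), (-151.6, 4.7), (-151.3, 4.2), (-151.0, 4.4), (-150.7, 5.1), (-150.4, 4.7), (-150.1, 5.8), (-149.8, 6.0), (-149.5, 7.3), (-149.2, 7.2), (-148.9, 7.2), (-148.6, 8.9)] 46.54
-0.533172795196457
0.0220130377907084 49.69
```

View pics/end.png

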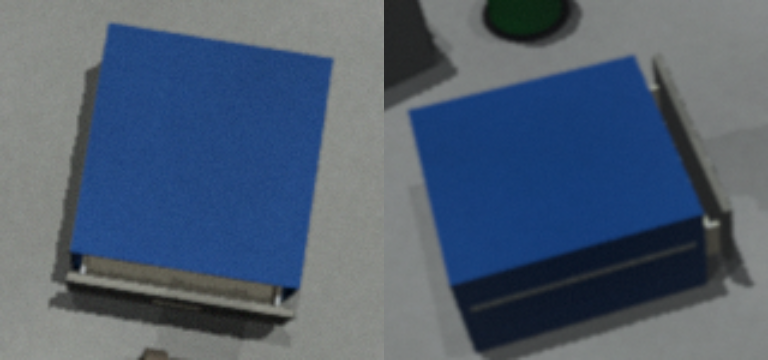

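Both views show the drawer shut and staying shut with the gripper clear, at the same panel position as at the start. I'll hand in.

```bash
python3 -c "
from bench import ticket; print(ticket.finish_job())"
```

```text
the job is handed in; nothing more can be done
None
```

The drawer was pressed open, the coupling stood upright inside, and the drawer pushed shut until it latched (highest measured press 8.9 N, about 50 s); I couldn't see inside once it was shut to confirm the coupling is still standing, and the job is handed in.

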